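# Turn a reagent bottle by fingertip to the label reader and take the reading

## Robot

A 7-joint arm with a two-finger parallel gripper is mounted at the origin on a cart in front of the work surface, level with it; the furniture and walls round the work are solid. World frame = base frame: x ahead of the robot, y to its left, z up, the work surface at z = 0. Lengths are in mm, angles in rad, forces in N, time in s.
With the tool pointing down it reaches from about 425 to 875 mm from the base axis. Payload 4.7 kg.
Tool frame: the origin (TCP) lies midway between the tips of the shut fingers; the grasp point (between the pads) lies 19 mm behind it; z points along the fingers, y is the line along which they close (so a half turn about z gives the same grasp; the last joint's range is limited). The gripper opens to 85 mm and grips with 20 to 120 N. Pads are 22 mm wide; open, the fingers measure 114 mm over their backs; the gripper's body (76 mm by 85 mm) begins 54 mm behind the grasp point. The pads swing forward as they close: fully open they stand 13 mm farther back than shut.
Start: joints at [1.195, 0.321, -0.07, 1.45, 0.023, 1.371, -0.057], TCP at [246.984, -601.268, 231.349] pointing down, gripper open.
Joint ranges: [-2.86, 2.86], [-0.3, 2.09], [-1.38, 1.24], [0.06, 2.45], [-1.56, 4.7], [0.09, 2.05], [-2.69, 2.69]. Speed limits (rad/s): [2.57, 2.57, 3.14, 3.14, 3.14, 3.14, 3.14].

## Interface

Orientations are given as a rotation vector (axis times angle).
In Python, from rig import readout, imaging, workorder, finder gives the robot as it stands.
- The arm moves only by the tool play_rows, never from a script. Its argument "motion" is a list of rows, each a list of 3 entries, a list of its own where there are three numbers: the shift along the world's x, y, z in mm, then the turn, a rotation vector about the world's x, y, z in rad, then the finger opening in mm, from 0 to 85.4. A call has 1 to 20 rows; each row shifts and turns the commanded pose from where the row before left it; what a row does not reach is not made up. A row lasts 1/12 s, in which the tool goes at most 41.7 mm and 7.16 degrees, less where a joint would pass 70% of its speed; a pose out of reach is approached as far as the arm can. A call with a gripper value outside its range is refused whole. The fingers move at their own pace and stop on an object; the grip force is fixed at half the most. Time passes only in rows, so rows that do not move let the fingers close. It gives the time, the measured TCP pose, the force, the opening and the grip force at its end, in the units of the state.
- readout.state(): the state, without advancing time (a new reading comes with each control period).
- imaging.snapshot(name): name is "scene" or "side" or "wrist"; returns the picture (400x640x3 uint8, red, green, blue); there is no depth.
- imaging.camera_model(name): a dict with "fx", "fy", "cx", "cy" (pixels), "pose" (4x4, takes a point from camera to world coordinates); the wrist camera has in their place "tool_from_camera" (4x4, takes a point from camera to tool coordinates, whose origin is the TCP and whose axes are the flange's). Camera axes: x right, y down, z forward; pixel columns grow to the right and rows downward; lengths in mm; the calibration is good to about 2 mm. A picture is of the moment at which its call begins: read the wrist's pose just before it. camera_model takes no time and is no camera call.
- workorder.close_job(): hands the job in; it is judged then, once.
Trained networks look in the newest picture that a camera, given by its name, has taken for a name from the list of things; names that differ only in an ending like _2 or _b are one class to them, and where a whole thing is asked for, a point or a joint stands for the part that bears it (a point fixed in the world has none). Each returns a list of dicts, best first, with "score" (0 to 1); they miss things now and then, are a little off and sometimes report something else, mostly with a low value. They report only what shows in the picture. A call takes as long as a camera call.
- finder.look_for(thing, camera): "point" ([column, row] in pixels, amid what is visible of it).
- finder.silhouettes(thing, camera): "pixels" (400x640 bool, what is visible of it) and "point" ([column, row] in pixels, amid what is visible of it).
The state is a dict: "time": time; "joints": joint angles; "dq": joint speeds; "effort": joint torques, N m; "tcp_pos": TCP position; "orientation": TCP orientation; "force": force on the tool from outside, world axes, zero at the start; "moment": the same for the moment, N m; "gripper_width": finger opening in mm; "grasp_force": force on a finger pad.
Only numpy, scipy, OpenCV 4.12 (cv2) and the standard library are available. Lean on these libraries where they do the work, as an engineer would, in place of code of your own. Each camera call takes 0.05 s, during which the arm holds its last target. There are 200 camera calls.

## Task

The brown reagent bottle stands in the turning dish of the label-reading stand with its label turned away. With light fingertip pressure on its stopper, and without gripping it, roll the bottle round until the label faces straight at the black reader head at the front of the stand, and let go of it; then push the green button on the white trigger box all the way down and release it. The stopper sits a little askew and the glass is fragile, so feel for it and press gently, keep the bottle upright in its dish, do not trigger the reader before the label faces it, and leave the other things alone.

Things in the scene. Friction and masses are not known exactly. Their poses are not given: they have to be found in the camera images.
- stand: Label-reading stand fixed to the worktop: grey base plate 206 x 136 x 12 mm. Origin on the worktop under the dish's axis, z up. The black reader head (36 x 70 mm, top 52 mm above the worktop) stands 113 mm from the axis along the stand's own -x, joined to the dish by a yellow line on the plate: that side is the stand's front.
- dish (a joint): Aluminium dish, 118 mm wide, turning without end about the stand's vertical axis (rad, counter-clockwise from above; zero means nothing). The bottle stands on its floor, 23 mm above the worktop, in a 18 mm rim with about 2 mm play, turning with it. Dry friction 0.05 N m: a fingertip near the stopper's edge carries it at 6 to 9 N down, slips if much lighter; the dish stops when not driven.
- bottle: Loose brown glass bottle with dark-brown stopper (one rigid piece), 107 mm wide, 198 mm tall (top-heavy: tips if pushed sideways), about 0.85 kg. Origin at the centre of its underside, z up through the stopper; its paper label looks out 24 degrees counter-clockwise (seen from above) from its own -x. A white paint tick on the stopper's edge lies above the label. Fragile: over 14 N on it, even as a brief knock, is rough.
- label (a point): Middle of the white paper label on the bottle's side: at (-49, -22, 50) mm in the bottle's frame, 53.5 mm from its axis. Seen from the dish's axis it must finally lie towards the stand's own -x.
- stopper_top (a point): Centre of the stopper's flat top (37 mm radius), 197.5 mm above the bottle's underside, about 220 mm above the worktop. The stopper sits askew: its top slopes by about 5 degrees in a direction that is not measured, so near the edge it lies up to 3 mm higher or lower than this point and must be felt for. It does not show in this point's axes, which are the bottle's.
- trigger_box: White trigger box fixed to the worktop, 85 x 70 x 30 mm, with the green button in a black collar on its top. Origin at the centre of its underside.
- trigger_top (a point): Centre of the top of the green button (28 mm wide), 52 mm above the worktop when up; moves down with the button.
- trigger (a joint): Green button's travel in m: 0 up, 0.006 fully down; sprung, about 1.5 N to start it and 5 N to bring it fully down. Counts as pushed beyond 0.0045.
- tape: Bystander: roll of tape lying flat, 76 mm wide, 18 mm high; origin at the centre of its underside.
- vial: Bystander: small vial with blue cap, 24 mm wide, 52 mm tall; origin at the centre of its underside.
- small_beaker: Bystander: small clear beaker, 46 mm wide, 50 mm tall; origin at the centre of its underside.

How it is judged (in metres and radians):
On the way, in this order (a step that is already met when the one before it is completed fails the run):
1. the label faces the reader head and the bottle, let go of, stands still in its dish (y of label in the frame of stand between -0.009 and 0.009 m and x of label in the frame of stand below -0.035 m and angle between bottle's own z axis and vertical below 0.06 rad and horizontal distance between bottle and stand below 0.006 m and z of bottle in the frame of stand below 0.028 m and linear speed of bottle below 0.01 m/s and angular speed of bottle below 0.05 rad/s and contact force between the fingers and bottle below 0.05 N), for 0.3 s.
2. the button is pushed down while the label faces the reader (y of label in the frame of stand between -0.009 and 0.009 m and x of label in the frame of stand below -0.035 m and value of joint trigger above 0.0045 m), for 0.05 s.
At the end, for the whole second after the job is handed in: The label's middle lies on the reader's side within 9 mm sideways of the stand's front line (about 10 degrees of turn), the bottle stands upright and still in its dish, and the button is up again (y of label in the frame of stand between -0.009 and 0.009 m and x of label in the frame of stand below -0.035 m and angle between bottle's own z axis and vertical below 0.06 rad and horizontal distance between bottle and stand below 0.006 m and z of bottle in the frame of stand below 0.028 m and linear speed of bottle below 0.01 m/s and angular speed of bottle below 0.05 rad/s and value of joint trigger below 0.0015 m); the robot touches nothing.
It fails at once if the bottle is pressed or squeezed with more than 14 N (contact force between any of the fingers, the arm and bottle above 14 N).
It fails at once if the bottle is tipped or leaves its dish (angle between bottle's own z axis and vertical above 0.15 rad or z of bottle in the frame of stand above 0.035 m).
It fails at once if the reader is triggered while the label does not face it (value of joint trigger above 0.0045 m and not (y of label in the frame of stand between -0.009 and 0.009 m and x of label in the frame of stand below -0.035 m)).
It fails at once if a bystander is moved (distance of any of tape, vial, small_beaker from where it was at the start of the episode above 0.02 m).
It also fails if it takes over 72 s, if anything falls off the work surface, if the arm or the gripper's body presses on something with over 40 N, if the wrist force passes 120 N, or if a joint passes its speed limit or range.

## Working session

There is one attempt and no reset: what is moved stays moved. The work goes in short steps, Python scripts to look and compute and a tool call to move; the robot and the scene stay as the last step left them, time stands still between calls to the robot, and variables do not carry over. Pictures are saved under pics/ and viewed, at most 10 in all, crops included, and the job is handed in when it is done.

Besides the shell and the picture viewer there is one more tool, called after ">>>" as name(argument=value, ...), one argument or row to a line, values as JSON. play_rows: Moves the arm, as the interface text tells. Its arguments: {"type":"object","properties":{"motion":{"type":"array"}},"required":["motion"]}

```bash
mkdir -p pics; cat > h.py <<'E'
import numpy as np, cv2
from scipy.spatial.transform import Rotation as R
from rig import readout, imaging, workorder, finder
def model(c):
    m=imaging.camera_model(c)
    if 'pose' in m: return m,np.array(m['pose'])
    s=readout.state(); T=np.eye(4); T[:3,:3]=R.from_rotvec(s['orientation']).as_matrix(); T[:3,3]=s['tcp_pos']
    return m,T@np.array(m['tool_from_camera'])
def ray(m,P,px):
    d=P[:3,:3]@np.array([(px[0]-m['cx'])/m['fx'],(px[1]-m['cy'])/m['fy'],1]); return P[:3,3],d
def at(m,P,px,z):
    o,d=ray(m,P,px); return o+d*(z-o[2])/d[2]
def proj(m,P,X):
    c=np.linalg.inv(P)@np.append(X,1); return np.array([m['fx']*c[0]/c[2]+m['cx'],m['fy']*c[1]/c[2]+m['cy']])
E
python3 - <<'E'
from h import *
s=readout.state();print({k:np.round(v,3) for k,v in s.items()})
for c in ['scene','side']:
    m,P=model(c); im=imaging.snapshot(c); cv2.imwrite(f'pics/{c}0.png',im[:,:,::-1])
    print(c,np.round(P[:3,3]),np.round(P[:3,2],2),m['fx'])
    for t,z in [('stand',12),('bottle',100),('label',73),('stopper_top',220),('dish',41),('trigger_box',30),('trigger_top',52),('tape',18),('vial',52),('small_beaker',50)]:
        for r in finder.look_for(t,c)[:2]: print(t,np.round(r['point']),round(r['score'],2),np.round(at(m,P,r['point'],z)))
E
```

```text
{'time': np.float64(0.0), 'joints': array([ 1.195,  0.322, -0.07 ,  1.452,  0.023,  1.371, -0.057]), 'dq': array([-0.001, -0.001, -0.   , -0.001,  0.   , -0.   , -0.   ]), 'effort': array([-0.0000e+00, -4.9358e+01, -3.8200e-01, -3.1433e+01,  1.3000e-02,
        1.1000e-02, -0.0000e+00]), 'tcp_pos': array([ 246.75 , -600.738,  230.194]), 'orientation': array([-3.08e+00, -6.08e-01,  1.00e-03]), 'force': array([-0.338,  0.779,  0.024]), 'moment': array([ 0.011,  0.015, -0.033]), 'grasp_force': np.float64(0.0), 'gripper_width': np.float64(85.461)}
scene [-66. 698. 574.] [ 0.6  -0.66 -0.46] 372.48228478131773
stand [225. 324.] 0.91 [446. 399.  12.]
bottle [199. 268.] 0.97 [537. 390. 100.]
label [197. 268.] 0.92 [577. 375.  73.]
stopper_top [199. 270.] 0.72 [381. 471. 220.]
dish [208. 316.] 0.62 [463. 425.  41.]
trigger_box [336. 248.] 0.89 [446.  45.  30.]
tape [407. 213.] 0.59 [ 422. -281.   18.]
vial [290. 256.] 0.61 [483. 181.  52.]
small_beaker [382. 220.] 0.49 [ 425. -133.   50.]
side [ 630. -693.  792.] [-0.15  0.76 -0.63] 388.5076925460071
stand [323. 177.] 0.97 [432. 353.  12.]
stand [257. 346.] 0.18 [ 412. -280.   12.]
bottle [346. 141.] 0.96 [490. 454. 100.]
label [350. 142.] 0.88 [500. 500.  73.]
stopper_top [347. 138.] 0.77 [515. 277. 220.]
trigger_box [310. 243.] 0.95 [461.  26.  30.]
trigger_top [307. 233.] 0.54 [451.  38.  52.]
tape [259. 358.] 0.66 [ 426. -307.   18.]
small_beaker [285. 298.] 0.66 [ 448. -174.   50.]
small_beaker [335. 216.] 0.31 [512. 125.  50.]
```

```bash
python3 - <<'E'
import cv2
a=cv2.imread('pics/scene0.png');b=cv2.imread('pics/side0.png')
a=cv2.resize(a[140:380,80:400],None,fx=2.5,fy=2.5,interpolation=2)
b=cv2.resize(b[50:290,200:520],None,fx=2.5,fy=2.5,interpolation=2)
cv2.imwrite('pics/c1.png',a);cv2.imwrite('pics/c2.png',b)
E
```

```text
(no output)
```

View pics/c1.png

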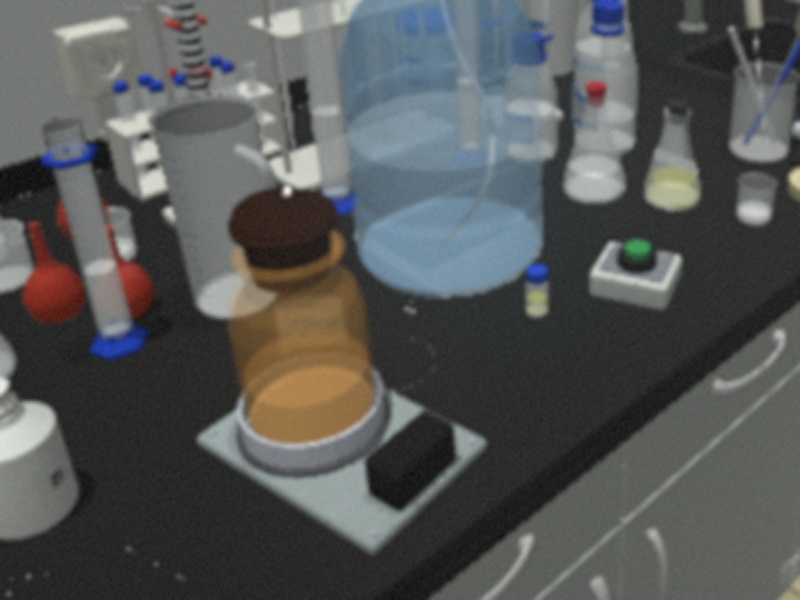

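View pics/c2.png

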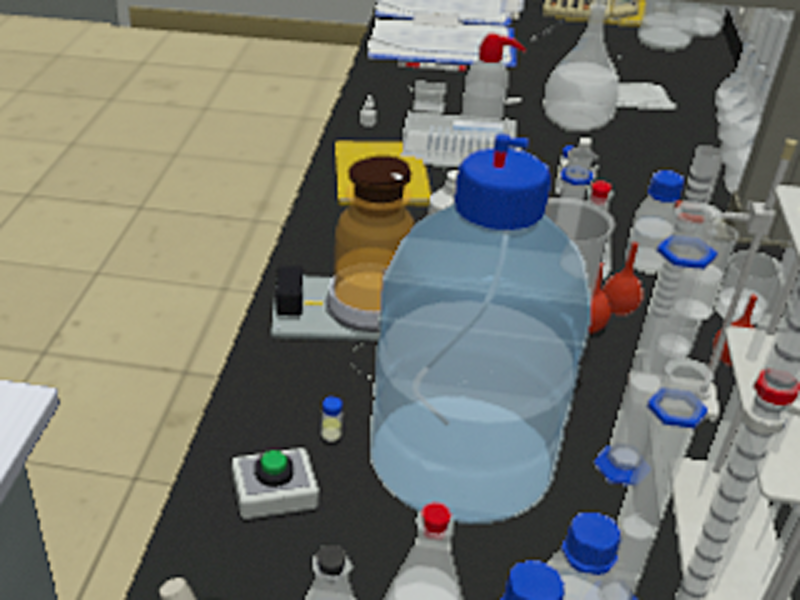

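Scene crop: plate corners at about (197,438), (373,552) and (487,440), reader at (410,460), tick at (287,188) on the far edge of the stopper. Side crop: plate corners (271,337) and (277,276), stopper at (380,173), tick at (398,176). The label faces away from the reader.

```bash
python3 - <<'E'
from h import *
ms,Ps=model('scene'); md,Pd=model('side')
S=lambda c,r:(80+c/2.5,140+r/2.5); D=lambda c,r:(200+c/2.5,50+r/2.5)
L=at(ms,Ps,S(197,438),12);B=at(ms,Ps,S(373,552),12);Rr=at(ms,Ps,S(487,440),12)
print('plate',L,B,Rr,np.linalg.norm(L-B),np.linalg.norm(Rr-B))
d1=at(md,Pd,D(271,337),12);d2=at(md,Pd,D(277,276),12);print(d1,d2)
print('stopper',at(ms,Ps,S(283,211),220),at(md,Pd,D(380,172),220))
print('tick',at(ms,Ps,S(287,188),220),at(md,Pd,D(398,176),220))
def tri(a,b):
    A=[];y=[]
    for (m,P,p) in [(ms,Ps,a),(md,Pd,b)]:
        o,d=ray(m,P,p);d/=np.linalg.norm(d);M=np.eye(3)-np.outer(d,d);A.append(M);y.append(M@o)
    return np.linalg.lstsq(np.vstack(A),np.hstack(y),rcond=None)[0]
print('btn',at(ms,Ps,S(638,245),52),at(md,Pd,D(274,462),50),tri(S(638,247),D(274,462)))
print('vial',tri(S(538,272),D(332,405)))
print('stop tri',tri(S(283,213),D(380,173)))
print('reader top',at(ms,Ps,S(410,447),52))
print('carboycap base', at(md,Pd,D(503,205),300),at(ms,Ps,S(450,245),0))
m,P=ms,Ps
im=imaging.camera_model('wrist');print(np.round(np.array(im['tool_from_camera']),3),im['fx'])
E
```

```text
plate [566.39034392 480.01838934  12.        ] [364.32861947 448.19867639  12.        ] [389.41914609 314.47593247  12.        ] 204.55178957996208 136.05626324356717
[393.68533655 300.64854067  12.        ] [369.9843243 443.2007677  12.       ]
stopper [512.14239894 400.94820921 220.        ] [514.0174545  392.69354767 220.        ]
tick [542.10733029 379.24734794 220.        ] [537.15893087 387.08459361 220.        ]
btn [456.60971991  38.80542301  52.        ] [457.82890929  36.35780115  50.        ] [457.46722099  37.64842169  48.64256581]
vial [501.93140398 143.43839666  47.24710941]
stop tri [514.09604117 399.39934565 216.03635741]
reader top [394.27032523 387.78090984  52.        ]
carboycap base [661.82033539 197.51437904 300.        ] [665.08815914 124.80741718   0.        ]
[[-2.00000e-03 -9.48000e-01 -3.17000e-01  8.12800e+01]
 [ 1.00000e+00 -1.00000e-03 -1.00000e-03  2.80000e-02]
 [ 1.00000e-03 -3.17000e-01  9.48000e-01 -1.43338e+02]
 [ 0.00000e+00  0.00000e+00  0.00000e+00  1.00000e+00]] 297.63528475066175
```

>>> play_rows(
  motion=[
    [[0, 0, 30], [0, 0, 0], 0],
    [[0, 0, 30], [0, 0, 0], 0],
    [[0, 0, 30], [0, 0, 0], 0],
    [[0, 0, 30], [0, 0, 0], 0],
    [[13, 35, 0], [0, 0, 0.06], 0],
    [[13, 35, 0], [0, 0, 0.06], 0],
    [[13, 35, 0], [0, 0, 0.06], 0],
    [[13, 35, 0], [0, 0, 0.06], 0],
    [[13, 35, 0], [0, 0, 0.06], 0],
    [[13, 35, 0], [0, 0, 0.06], 0],
    [[13, 35, 0], [0, 0, 0.06], 0],
    [[13, 35, 0], [0, 0, 0.06], 0],
    [[13, 35, 0], [0, 0, 0.06], 0],
    [[13, 35, 0], [0, 0, 0.06], 0],
    [[13, 35, 0], [0, 0, 0.06], 0],
    [[13, 35, 0], [0, 0, 0.06], 0],
  ],
)

```text
time: 2.43
tcp_pos: [403.2, -179.4, 351.7]
orientation: [2.667, 1.658, 0.0]
force: [0.7, -0.1, -0.6]
gripper_width: 0.4
grasp_force: 0.0
```

>>> play_rows(
  motion=[
    [[6, 38, 0], [0, 0, 0.06], 0],
    [[6, 38, 0], [0, 0, 0.06], 0],
    [[6, 38, 0], [0, 0, 0.06], 0],
    [[6, 38, 0], [0, 0, 0.06], 0],
    [[6, 38, 0], [0, 0, 0.06], 0],
    [[6, 38, 0], [0, 0, 0.06], 0],
    [[8, 35, 0], [0, 0, 0.06], 0],
    [[8, 35, 0], [0, 0, 0.06], 0],
    [[8, 35, 0], [0, 0, 0.06], 0],
    [[8, 35, 0], [0, 0, 0.06], 0],
    [[8, 35, 0], [0, 0, 0.06], 0],
    [[8, 35, 0], [0, 0, 0.06], 0],
    [[8, 35, 0], [0, 0, 0.06], 0],
    [[8, 35, 0], [0, 0, 0.06], 0],
    [[8, 35, 0], [0, 0, 0.06], 0],
    [[8, 35, 0], [0, 0, 0.06], 0],
    [[0, 0, 0], [0, 0, 0], 0],
    [[0, 0, 0], [0, 0, 0], 0],
    [[0, 0, 0], [0, 0, 0], 0],
  ],
)

```text
time: 4.02
tcp_pos: [518.9, 396.6, 351.1]
orientation: [-1.604, -2.701, 0.001]
force: [-0.6, -1.2, 0.2]
gripper_width: -0.3
grasp_force: 0.0
```

```bash
cat > look.py <<'E'
import sys
from h import *
s=readout.state();print({k:np.round(v,3) for k,v in s.items()})
m,P=model('wrist'); im=imaging.snapshot('wrist'); cv2.imwrite('pics/%s.png'%sys.argv[1],im[:,:,::-1]);np.save('P.npy',P)
for t,z in [('stopper_top',220),('bottle',220),('stand',12),('trigger_top',52)]:
    for r in finder.silhouettes(t,'wrist')[:1]:
        if not r['pixels'].any(): continue
        c,_=cv2.minEnclosingCircle(np.argwhere(r['pixels'])[:,::-1].astype(np.float32))
        print(t,np.round(r['point']),round(r['score'],2),np.round(at(m,P,r['point'],z)),r['pixels'].sum(),np.round(c))
E
python3 look.py w1
```

```text
{'time': np.float64(4.017), 'joints': array([-0.013,  0.473, -1.03 ,  1.209,  0.403,  1.668, -0.45 ]), 'dq': array([ 0.04 , -0.031,  0.006,  0.006,  0.001,  0.   ,  0.002]), 'effort': array([-1.6000e+00, -4.4469e+01, -1.1952e+01, -2.9073e+01, -9.5000e-02,
       -7.0000e-02,  1.0000e-03]), 'tcp_pos': array([518.928, 396.57 , 351.099]), 'orientation': array([-1.604e+00, -2.701e+00,  1.000e-03]), 'force': array([-0.633, -1.246,  0.197]), 'moment': array([-0.008, -0.005, -0.026]), 'grasp_force': np.float64(0.0), 'gripper_width': np.float64(-0.293)}
stopper_top [319. 170.] 0.89 [504. 416. 220.] 6890 [318. 172.]
bottle [318. 170.] 0.76 [503. 415. 220.] 7140 [319. 171.]
stand [269. 124.] 0.85 [418. 403.  12.] 5890 [301. 138.]
trigger_top [197. 320.] 0.63 [455.  38.  52.] 181 [198. 318.]
```

View pics/w1.png

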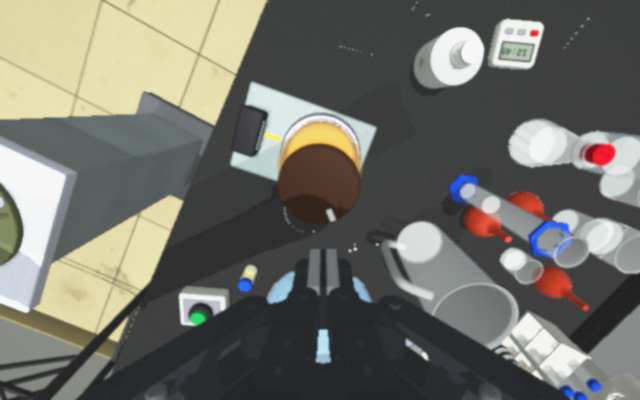

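The wrist view from above shows the stopper centred near (319,182), the tick at about (333,214), the yellow line (262,133)-(282,139), the reader at (249,132), and plate corners (250,82), (231,165) and (377,127).

```bash
python3 - <<'E'
from h import *
im=cv2.imread('pics/w1.png');P=np.load('P.npy');m=imaging.camera_model('wrist')
mask=(im.astype(int).max(2)<90)&(im[:,:,2].astype(int)-im[:,:,1]>12)
mask[:130]=0;mask[235:]=0;mask[:,:260]=0;mask[:,380:]=0
n,l,st,ct=cv2.connectedComponentsWithStats(mask.astype(np.uint8));k=1+st[1:,4].argmax();print(st[k],ct[k])
c=max(cv2.findContours((l==k).astype(np.uint8),0,1)[0],key=len)
e=cv2.fitEllipse(cv2.convexHull(c));print(e)
C=at(m,P,e[0],219);print('stopper',C)
w=(im.min(2)>110);w[:200]=0;w[230:]=0;w[:,:320]=0;w[:,345:]=0
t=np.argwhere(w).mean(0)[::-1];T=at(m,P,t,219);print('tick',t,T,np.linalg.norm(T-C),np.degrees(np.arctan2(*(T-C)[1::-1])))
q={n:at(m,P,p,z) for n,p,z in [('FL',(250,82),12),('FR',(231,165),12),('BL',(377,127),12),('y0',(262,133),12),('y1',(282,139),12)]}
for n in q:print(n,np.round(q[n],1))
d=q['FL']-q['FR'];print('len',np.linalg.norm(d),np.linalg.norm(q['BL']-q['FL']),'yaw',np.degrees(np.arctan2(-d[0],d[1])))
d=q['BL']-q['FL'];y=np.arctan2(d[1],d[0]);print(np.degrees(y)); print((q['FL']+q['FR'])/2+137*np.array([np.cos(y),np.sin(y),0]))
cv2.imwrite('pics/w1c.png',cv2.resize(im[60:240,210:410],None,fx=4,fy=4,interpolation=2)[:600])
E
```

```text
[ 278  145   83   78 4843] [318.39830683 182.82572785]
((318.88848876953125, 183.64964294433594), (77.49308776855469, 81.94993591308594), 93.3888931274414)
stopper [510.17191131 404.04304143 219.        ]
tick [330.41772152 214.78481013] [535.1337485  381.62206402 219.        ] 33.552847028887065 -41.93050650918961
FL [367.3 445.1  12. ]
FR [391.4 315.   12. ]
BL [569.5 480.3  12. ]
y0 [414.6 385.7  12. ]
y1 [446.5 392.4  12. ]
len 132.34528079214803 205.32919644155703 yaw 10.533448923556259
9.874403711772635
[514.32174756 403.55692632  12.        ]
```

View pics/w1c.png

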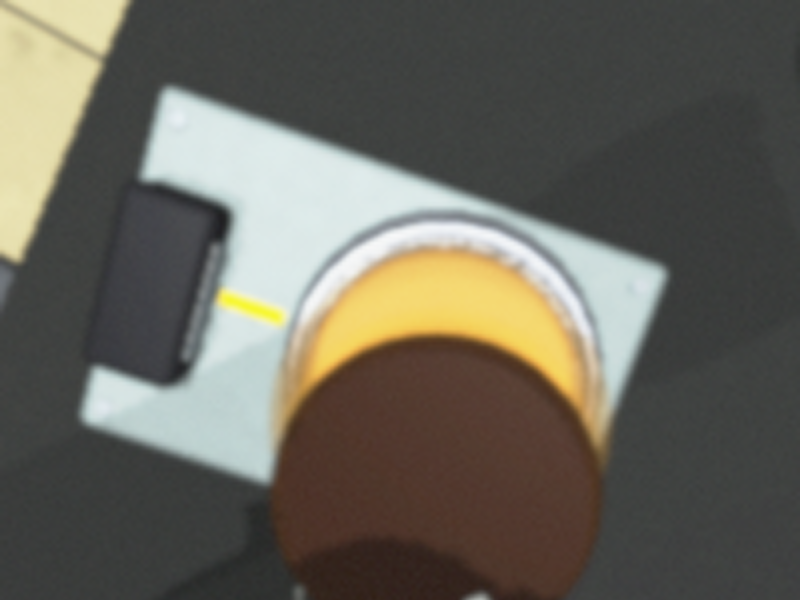

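>>> play_rows(
  motion=[
    [[-10, -2, -10], [0, 0, 0], 0],
    [[-10, -2, -20], [0, 0, 0], 0],
    [[-11, -2.5, -25], [0, 0, 0], 0],
    [[0, 0, -25], [0, 0, 0], 0],
    [[0, 0, -20], [0, 0, 0], 0],
    [[0, 0, -10], [0, 0, 0], 0],
    [[0, 0, -6], [0, 0, 0], 0],
    [[0, 0, -3], [0, 0, 0], 0],
    [[0, 0, 0], [0, 0, 0], 0],
    [[0, 0, 0], [0, 0, 0], 0],
    [[0, 0, 0], [0, 0, 0], 0],
    [[0, 0, 0], [0, 0, 0], 0],
    [[0, 0, 0], [0, 0, 0], 0],
    [[0, 0, 0], [0, 0, 0], 0],
  ],
)

```text
time: 5.43
tcp_pos: [488.0, 390.5, 232.7]
orientation: [1.604, 2.701, 0.001]
force: [0.6, 0.0, 0.6]
gripper_width: -0.1
grasp_force: 0.0
```

>>> play_rows(
  motion=[
    [[0, 0, -1], [0, 0, 0], 0],
    [[0, 0, -1], [0, 0, 0], 0],
    [[0, 0, -1], [0, 0, 0], 0],
    [[0, 0, 0], [0, 0, 0], 0],
    [[0, 0, 0], [0, 0, 0], 0],
    [[0, 0, 0], [0, 0, 0], 0],
  ],
)

```text
time: 5.93
tcp_pos: [488.0, 390.2, 229.3]
orientation: [1.604, 2.701, -0.0]
force: [-0.6, 0.4, 0.4]
gripper_width: 0.1
grasp_force: 0.0
```

>>> play_rows(
  motion=[
    [[0, 0, -1], [0, 0, 0], 0],
    [[0, 0, -1], [0, 0, 0], 0],
    [[0, 0, -1], [0, 0, 0], 0],
    [[0, 0, 0], [0, 0, 0], 0],
    [[0, 0, 0], [0, 0, 0], 0],
    [[0, 0, 0], [0, 0, 0], 0],
  ],
)

```text
time: 6.43
tcp_pos: [488.0, 390.2, 226.3]
orientation: [1.604, 2.701, -0.0]
force: [-0.1, 0.2, -0.6]
gripper_width: 0.1
grasp_force: 0.0
```

>>> play_rows(
  motion=[
    [[0, 0, -0.5], [0, 0, 0], 0],
    [[0, 0, -0.5], [0, 0, 0], 0],
    [[0, 0, -0.5], [0, 0, 0], 0],
    [[0, 0, 0], [0, 0, 0], 0],
    [[0, 0, 0], [0, 0, 0], 0],
    [[0, 0, 0], [0, 0, 0], 0],
  ],
)

```text
time: 6.93
tcp_pos: [488.0, 390.2, 224.8]
orientation: [1.604, 2.701, 0.0]
force: [-0.6, -0.7, -0.6]
gripper_width: 0.2
grasp_force: 0.0
```

>>> play_rows(
  motion=[
    [[0, 0, -0.5], [0, 0, 0], 0],
    [[0, 0, -0.5], [0, 0, 0], 0],
    [[0, 0, -0.5], [0, 0, 0], 0],
    [[0, 0, 0], [0, 0, 0], 0],
    [[0, 0, 0], [0, 0, 0], 0],
    [[0, 0, 0], [0, 0, 0], 0],
  ],
)

```text
time: 7.43
tcp_pos: [488.0, 390.2, 223.3]
orientation: [1.604, 2.701, -0.0]
force: [-0.2, -0.0, -0.4]
gripper_width: 0.0
grasp_force: 0.0
```

>>> play_rows(
  motion=[
    [[0, 0, -0.5], [0, 0, 0], 0],
    [[0, 0, -0.5], [0, 0, 0], 0],
    [[0, 0, 0], [0, 0, 0], 0],
    [[0, 0, 0], [0, 0, 0], 0],
    [[0, 0, 0], [0, 0, 0], 0],
  ],
)

```text
time: 7.85
tcp_pos: [488.0, 390.2, 222.3]
orientation: [1.604, 2.701, 0.0]
force: [-0.2, -0.0, 0.1]
gripper_width: -0.1
grasp_force: 0.0
```

>>> play_rows(
  motion=[
    [[0, 0, -0.5], [0, 0, 0], 0],
    [[0, 0, -0.5], [0, 0, 0], 0],
    [[0, 0, 0], [0, 0, 0], 0],
    [[0, 0, 0], [0, 0, 0], 0],
    [[0, 0, 0], [0, 0, 0], 0],
  ],
)

```text
time: 8.27
tcp_pos: [488.0, 390.3, 221.3]
orientation: [1.604, 2.701, 0.0]
force: [-1.2, -0.9, 0.2]
gripper_width: 0.0
grasp_force: 0.0
```

>>> play_rows(
  motion=[
    [[0, 0, -0.5], [0, 0, 0], 0],
    [[0, 0, -0.5], [0, 0, 0], 0],
    [[0, 0, 0], [0, 0, 0], 0],
    [[0, 0, 0], [0, 0, 0], 0],
    [[0, 0, 0], [0, 0, 0], 0],
  ],
)

```text
time: 8.68
tcp_pos: [488.0, 390.2, 220.4]
orientation: [1.604, 2.701, 0.0]
force: [-0.4, -0.9, -0.7]
gripper_width: -0.2
grasp_force: 0.0
```

>>> play_rows(
  motion=[
    [[0, 0, -0.5], [0, 0, 0], 0],
    [[0, 0, -0.5], [0, 0, 0], 0],
    [[0, 0, 0], [0, 0, 0], 0],
    [[0, 0, 0], [0, 0, 0], 0],
    [[0, 0, 0], [0, 0, 0], 0],
  ],
)

```text
time: 9.1
tcp_pos: [488.0, 390.2, 219.4]
orientation: [1.604, 2.701, 0.0]
force: [-0.2, -0.4, 0.4]
gripper_width: -0.3
grasp_force: 0.0
```

>>> play_rows(
  motion=[
    [[0, 0, -0.5], [0, 0, 0], 0],
    [[0, 0, -0.5], [0, 0, 0], 0],
    [[0, 0, 0], [0, 0, 0], 0],
    [[0, 0, 0], [0, 0, 0], 0],
    [[0, 0, 0], [0, 0, 0], 0],
  ],
)

```text
time: 9.52
tcp_pos: [488.1, 390.3, 218.9]
orientation: [1.604, 2.701, 0.001]
force: [-0.8, 0.1, 5.7]
gripper_width: -0.1
grasp_force: 2.7
```

```bash
cat > arc.py <<'E'
import numpy as np,sys
a0,r,d,n=map(float,sys.argv[1:])
a=np.radians(a0-d*np.arange(n+1));p=r*np.c_[np.cos(a),np.sin(a)]
for q in np.diff(p,axis=0): print('[[%.2f, %.2f, 0], [0, 0, %.4f], 0],'%(q[0],q[1],-np.radians(d)),end=' ')
E
python3 arc.py 208 27.2 2.5 20
```

```text
[[-0.53, 1.06, 0], [0, 0, -0.0436], 0], [[-0.49, 1.08, 0], [0, 0, -0.0436], 0], [[-0.44, 1.10, 0], [0, 0, -0.0436], 0], [[-0.39, 1.12, 0], [0, 0, -0.0436], 0], [[-0.34, 1.14, 0], [0, 0, -0.0436], 0], [[-0.29, 1.15, 0], [0, 0, -0.0436], 0], [[-0.24, 1.16, 0], [0, 0, -0.0436], 0], [[-0.19, 1.17, 0], [0, 0, -0.0436], 0], [[-0.14, 1.18, 0], [0, 0, -0.0436], 0], [[-0.09, 1.18, 0], [0, 0, -0.0436], 0], [[-0.04, 1.19, 0], [0, 0, -0.0436], 0], [[0.02, 1.19, 0], [0, 0, -0.0436], 0], [[0.07, 1.18, 0], [0, 0, -0.0436], 0], [[0.12, 1.18, 0], [0, 0, -0.0436], 0], [[0.17, 1.17, 0], [0, 0, -0.0436], 0], [[0.22, 1.17, 0], [0, 0, -0.0436], 0], [[0.27, 1.16, 0], [0, 0, -0.0436], 0], [[0.32, 1.14, 0], [0, 0, -0.0436], 0], [[0.37, 1.13, 0], [0, 0, -0.0436], 0], [[0.42, 1.11, 0], [0, 0, -0.0436], 0],
```

>>> play_rows(
  motion=[
    [[0, 0, -0.15], [0, 0, 0], 0],
    [[0, 0, 0], [0, 0, 0], 0],
    [[0, 0, 0], [0, 0, 0], 0],
    [[0, 0, 0], [0, 0, 0], 0],
  ],
)

```text
time: 9.85
tcp_pos: [488.1, 390.4, 218.9]
orientation: [1.604, 2.701, 0.001]
force: [-1.6, -1.3, 5.8]
gripper_width: -0.0
grasp_force: 3.0
```

>>> play_rows(
  motion=[
    [[0, 0, -0.1], [0, 0, 0], 0],
    [[-0.53, 1.06, 0], [0, 0, -0.0436], 0],
    [[-0.49, 1.08, 0], [0, 0, -0.0436], 0],
    [[-0.44, 1.1, 0], [0, 0, -0.0436], 0],
    [[-0.39, 1.12, 0], [0, 0, -0.0436], 0],
    [[-0.34, 1.14, 0], [0, 0, -0.0436], 0],
  ],
)

```text
time: 10.35
tcp_pos: [486.8, 395.2, 218.9]
orientation: [1.891, 2.506, 0.001]
force: [0.3, -2.0, 5.9]
gripper_width: -0.2
grasp_force: 3.1
```

>>> play_rows(
  motion=[
    [[-0.29, 1.15, -0.1], [0, 0, -0.0436], 0],
    [[-0.24, 1.16, 0], [0, 0, -0.0436], 0],
    [[-0.19, 1.17, 0], [0, 0, -0.0436], 0],
    [[-0.14, 1.18, 0], [0, 0, -0.0436], 0],
    [[-0.09, 1.18, 0], [0, 0, -0.0436], 0],
    [[-0.04, 1.19, 0], [0, 0, -0.0436], 0],
    [[0.02, 1.19, 0], [0, 0, -0.0436], 0],
    [[0.07, 1.18, 0], [0, 0, -0.0436], 0],
  ],
)

```text
time: 11.02
tcp_pos: [485.8, 404.5, 218.9]
orientation: [2.297, 2.14, 0.001]
force: [-1.3, -2.9, 6.7]
gripper_width: -0.2
grasp_force: 3.3
```

```bash
python3 look.py w2; python3 arc.py 175.5 27.2 2.5 40
```

```text
{'time': np.float64(11.017), 'joints': array([-0.04 ,  0.43 , -0.921,  1.492,  0.346,  1.39 , -1.05 ]), 'dq': array([-0.095, -0.014,  0.101, -0.023, -0.038, -0.005, -0.504]), 'effort': array([ -0.806, -39.554, -10.736, -27.218,  -0.482,  -0.878,   0.553]), 'tcp_pos': array([485.786, 404.471, 218.88 ]), 'orientation': array([2.297e+00, 2.140e+00, 1.000e-03]), 'force': array([-1.276, -2.908,  6.675]), 'moment': array([-0.672, -0.006, -0.021]), 'grasp_force': np.float64(3.323), 'gripper_width': np.float64(-0.164)}
stopper_top [371. 216.] 0.66 [512. 431. 220.] 17942 [370. 222.]
bottle [365. 218.] 0.76 [509. 429. 220.] 17652 [370. 223.]
stand [274. 166.] 0.66 [428. 421.  12.] 9565 [316. 171.]
[[0.12, 1.18, 0], [0, 0, -0.0436], 0], [[0.17, 1.17, 0], [0, 0, -0.0436], 0], [[0.22, 1.17, 0], [0, 0, -0.0436], 0], [[0.27, 1.16, 0], [0, 0, -0.0436], 0], [[0.32, 1.14, 0], [0, 0, -0.0436], 0], [[0.37, 1.13, 0], [0, 0, -0.0436], 0], [[0.42, 1.11, 0], [0, 0, -0.0436], 0], [[0.47, 1.09, 0], [0, 0, -0.0436], 0], [[0.52, 1.07, 0], [0, 0, -0.0436], 0], [[0.56, 1.05, 0], [0, 0, -0.0436], 0], [[0.61, 1.02,
[... 462 characters left out ...]
 0.58, 0], [0, 0, -0.0436], 0], [[1.06, 0.53, 0], [0, 0, -0.0436], 0], [[1.08, 0.49, 0], [0, 0, -0.0436], 0], [[1.10, 0.44, 0], [0, 0, -0.0436], 0], [[1.12, 0.39, 0], [0, 0, -0.0436], 0], [[1.14, 0.34, 0], [0, 0, -0.0436], 0], [[1.15, 0.29, 0], [0, 0, -0.0436], 0], [[1.16, 0.24, 0], [0, 0, -0.0436], 0], [[1.17, 0.19, 0], [0, 0, -0.0436], 0], [[1.18, 0.14, 0], [0, 0, -0.0436], 0], [[1.18, 0.09, 0], [0, 0, -0.0436], 0], [[1.19, 0.04, 0], [0, 0, -0.0436], 0], [[1.19, -0.02, 0], [0, 0, -0.0436], 0], [[1.18, -0.07, 0], [0, 0, -0.0436], 0], [[1.18, -0.12, 0], [0, 0, -0.0436], 0], [[1.17, -0.17, 0], [0, 0, -0.0436], 0], [[1.17, -0.22, 0], [0, 0, -0.0436], 0], [[1.16, -0.27, 0], [0, 0, -0.0436], 0],
```

View pics/w2.png

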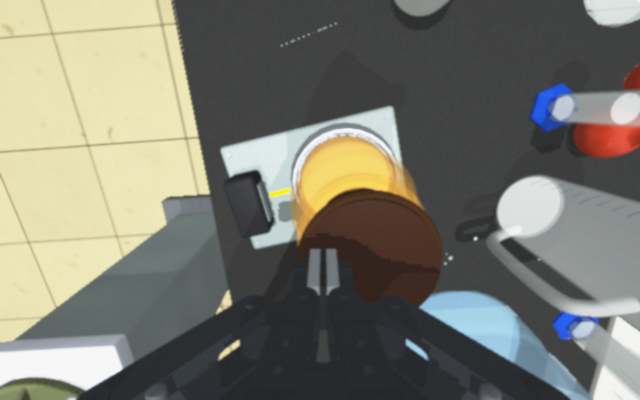

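Contact is holding at about 6–7 N and the finger is driving the bottle. The tick is hidden under the gripper at the moment. I'll turn the tool less per row from here, so joint 7 stays in range.

>>> play_rows(
  motion=[
    [[0.12, 1.18, 0], [0, 0, -0.03], 0],
    [[0.17, 1.17, 0], [0, 0, -0.03], 0],
    [[0.22, 1.17, 0], [0, 0, -0.03], 0],
    [[0.27, 1.16, 0], [0, 0, -0.03], 0],
    [[0.32, 1.14, 0], [0, 0, -0.03], 0],
    [[0.37, 1.13, 0], [0, 0, -0.03], 0],
    [[0.42, 1.11, 0], [0, 0, -0.03], 0],
    [[0.47, 1.09, 0], [0, 0, -0.03], 0],
    [[0.52, 1.07, 0], [0, 0, -0.03], 0],
    [[0.56, 1.05, 0], [0, 0, -0.03], 0],
  ],
)

```text
time: 12.1
tcp_pos: [488.8, 415.8, 218.8]
orientation: [2.591, 1.774, 0.0]
force: [-1.0, -2.9, 5.9]
gripper_width: -0.3
grasp_force: 3.3
```

>>> play_rows(
  motion=[
    [[0.61, 1.02, -0.1], [0, 0, -0.03], 0],
    [[0.65, 0.99, 0], [0, 0, -0.03], 0],
    [[0.69, 0.96, 0], [0, 0, -0.03], 0],
    [[0.73, 0.93, 0], [0, 0, -0.03], 0],
    [[0.77, 0.9, 0], [0, 0, -0.03], 0],
    [[0.81, 0.86, 0], [0, 0, -0.03], 0],
    [[0.85, 0.83, 0], [0, 0, -0.03], 0],
    [[0.89, 0.79, 0], [0, 0, -0.03], 0],
    [[0.92, 0.75, 0], [0, 0, -0.03], 0],
    [[0.95, 0.71, 0], [0, 0, -0.03], 0],
  ],
)

```text
time: 12.93
tcp_pos: [496.2, 424.9, 218.8]
orientation: [2.827, 1.368, 0.0]
force: [-1.3, -2.7, 6.4]
gripper_width: -0.1
grasp_force: 3.2
```

>>> play_rows(
  motion=[
    [[0.98, 0.67, 0], [0, 0, -0.03], 0],
    [[1.01, 0.62, 0], [0, 0, -0.03], 0],
    [[1.04, 0.58, 0], [0, 0, -0.03], 0],
    [[1.06, 0.53, 0], [0, 0, -0.03], 0],
    [[1.08, 0.49, 0], [0, 0, -0.03], 0],
    [[1.1, 0.44, 0], [0, 0, -0.03], 0],
    [[1.12, 0.39, 0], [0, 0, -0.03], 0],
    [[1.14, 0.34, 0], [0, 0, -0.03], 0],
    [[1.15, 0.29, 0], [0, 0, -0.03], 0],
    [[1.16, 0.24, 0], [0, 0, -0.03], 0],
    [[1.17, 0.19, 0], [0, 0, -0.03], 0],
    [[1.18, 0.14, 0], [0, 0, -0.03], 0],
    [[1.18, 0.09, 0], [0, 0, -0.03], 0],
    [[0, 0, 0], [0, 0, 0], 0],
    [[0, 0, 0], [0, 0, 0], 0],
  ],
)

```text
time: 14.18
tcp_pos: [510.3, 430.5, 218.7]
orientation: [-3.038, -0.797, -0.0]
force: [-1.2, -0.9, 5.8]
gripper_width: 0.0
grasp_force: 2.9
```

>>> play_rows(
  motion=[
    [[0, 0, 2], [0, 0, 0], 0],
    [[0, 0, 4], [0, 0, 0], 0],
    [[0, 0, 10], [0, 0, 0], 0],
    [[0, 0, 24], [0, 0, 0], 0],
    [[0, 0, 30], [0, 0, 0], 0],
    [[0, 0, 30], [0, 0, 0], 0],
    [[10, -5, 30], [0, 0, 0], 0],
    [[10, -5, 0], [0, 0, 0], 0],
    [[0, 0, 0], [0, 0, 0], 0],
    [[0, 0, 0], [0, 0, 0], 0],
    [[0, 0, 0], [0, 0, 0], 0],
  ],
)

```text
time: 15.1
tcp_pos: [529.8, 420.1, 346.4]
orientation: [3.038, 0.797, -0.004]
force: [0.1, 0.4, 0.5]
gripper_width: -0.2
grasp_force: 0.0
```

```bash
python3 look.py w3
```

```text
{'time': np.float64(15.1), 'joints': array([-0.232,  0.442, -0.725,  1.155,  0.288,  1.646, -1.943]), 'dq': array([-0.005, -0.002, -0.006,  0.008, -0.   , -0.001,  0.001]), 'effort': array([ 5.4400e-01, -5.0766e+01, -7.7210e+00, -3.1407e+01,  8.9000e-02,
        8.0000e-03,  1.0000e-03]), 'tcp_pos': array([529.845, 420.055, 346.398]), 'orientation': array([ 3.038,  0.797, -0.004]), 'force': array([0.089, 0.362, 0.544]), 'moment': array([ 0.031, -0.042, -0.035]), 'grasp_force': np.float64(0.0), 'gripper_width': np.float64(-0.166)}
stopper_top [331. 199.] 0.91 [530. 412. 220.] 7530 [331. 198.]
bottle [327. 200.] 0.6 [528. 414. 220.] 7509 [331. 199.]
stand [301. 155.] 0.71 [516. 453.  12.] 3320 [320. 186.]
trigger_top [488. 306.] 0.66 [451.  43.  52.] 210 [490. 303.]
```

View pics/w3.png

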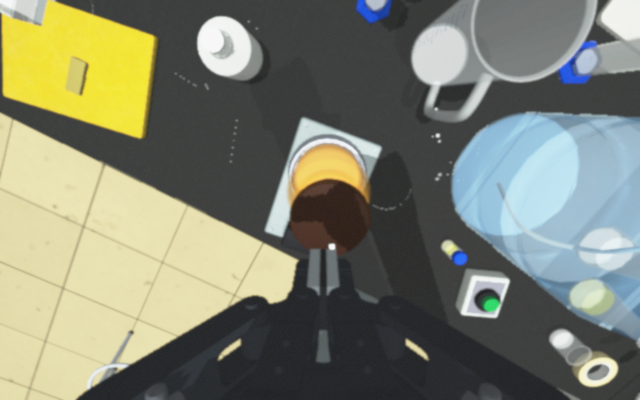

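The wrist view shows the stopper near (330,216) and the tick at (332,246), next to the fingers, pointing roughly to the reader's side.

```bash
python3 - <<'E'
from h import *
im=cv2.imread('pics/w3.png');P=np.load('P.npy');m=imaging.camera_model('wrist')
w=(im.min(2)>150);w[:238]=0;w[256:]=0;w[:,:326]=0;w[:,340:]=0
t=np.argwhere(w).mean(0)[::-1];T=at(m,P,t,220)
hull=[(289,213),(370,212),(330,179)]
print('tick',t,T)
L,Rr,U=[at(m,P,p,220)[:2] for p in [(289,216),(370,216),(331,179)]]
A=np.array([2*(Rr-L),2*(U-L)]);b=[Rr@Rr-L@L,U@U-L@L];C=np.linalg.solve(A,b);print(C,np.linalg.norm(L-C))
for c in [C,(512,403),(510,404),(514,402)]:
    v=T[:2]-c;print(c,np.linalg.norm(v),np.degrees(np.arctan2(v[1],v[0])))
E
```

```text
tick [331.5 246.5] [487.26685691 386.50713701 220.        ]
[512.47165637 403.24434748] 39.28830241936763
[512.47165637 403.24434748] 30.25584456025416 -146.41390912752593
(512, 403) 29.72781351681785 -146.3033560261251
(510, 404) 28.684421732232053 -142.4221779959672
(514, 402) 30.89805403045392 -149.90609315963815
```

>>> play_rows(
  motion=[
    [[-10, 5, -10], [0, 0, 0], 0],
    [[-10, 5, -30], [0, 0, 0], 0],
    [[0, 0, -35], [0, 0, 0], 0],
    [[0, 0, -28], [0, 0, 0], 0],
    [[0, 0, -16], [0, 0, 0], 0],
    [[0, 0, -6], [0, 0, 0], 0],
    [[0, 0, -2], [0, 0, 0], 0],
    [[0, 0, 0], [0, 0, 0], 0],
    [[0, 0, -0.5], [0, 0, 0], 0],
    [[0, 0, -0.5], [0, 0, 0], 0],
    [[0, 0, -0.5], [0, 0, 0], 0],
    [[0, 0, -0.5], [0, 0, 0], 0],
    [[0, 0, -0.4], [0, 0, 0], 0],
    [[0, 0, 0], [0, 0, 0], 0],
    [[0, 0, 0], [0, 0, 0], 0],
    [[0, 0, 0], [0, 0, 0], 0],
  ],
)

```text
time: 16.68
tcp_pos: [510.7, 430.3, 218.9]
orientation: [-3.039, -0.797, -0.001]
force: [-0.1, 0.9, 2.4]
gripper_width: 0.2
grasp_force: 0.9
```

```bash
python3 arc.py 93 27.2 2 11
```

```text
[[0.95, 0.03, 0], [0, 0, -0.0349], 0], [[0.95, 0.00, 0], [0, 0, -0.0349], 0], [[0.95, -0.03, 0], [0, 0, -0.0349], 0], [[0.95, -0.07, 0], [0, 0, -0.0349], 0], [[0.94, -0.10, 0], [0, 0, -0.0349], 0], [[0.94, -0.13, 0], [0, 0, -0.0349], 0], [[0.93, -0.16, 0], [0, 0, -0.0349], 0], [[0.93, -0.20, 0], [0, 0, -0.0349], 0], [[0.92, -0.23, 0], [0, 0, -0.0349], 0], [[0.91, -0.26, 0], [0, 0, -0.0349], 0], [[0.90, -0.29, 0], [0, 0, -0.0349], 0],
```

>>> play_rows(
  motion=[
    [[0, 0, -0.25], [0, 0, 0], 0],
    [[0, 0, -0.25], [0, 0, 0], 0],
    [[0, 0, 0], [0, 0, 0], 0],
    [[0, 0, 0], [0, 0, 0], 0],
    [[0.95, 0.03, 0], [0, 0, -0.03], 0],
    [[0.95, 0, 0], [0, 0, -0.03], 0],
    [[0.95, -0.03, 0], [0, 0, -0.03], 0],
  ],
)

```text
time: 17.27
tcp_pos: [512.7, 430.4, 218.7]
orientation: [-3.072, -0.658, 0.001]
force: [-2.8, -0.9, 6.0]
gripper_width: 0.0
grasp_force: 3.0
```

Driving again. I'll finish the stroke, then lift and look with the tool set back a little so the tick is not hidden.

>>> play_rows(
  motion=[
    [[0.95, -0.07, -0.1], [0, 0, -0.03], 0],
    [[0.94, -0.1, 0], [0, 0, -0.03], 0],
    [[0.94, -0.13, 0], [0, 0, -0.03], 0],
    [[0.93, -0.16, 0], [0, 0, -0.03], 0],
    [[0.93, -0.2, 0], [0, 0, -0.03], 0],
    [[0.92, -0.23, 0], [0, 0, -0.03], 0],
    [[0.91, -0.26, 0], [0, 0, -0.03], 0],
    [[0, 0, 0], [0, 0, 0], 0],
    [[0, 0, 0], [0, 0, 0], 0],
  ],
)

```text
time: 18.02
tcp_pos: [519.4, 429.4, 218.7]
orientation: [-3.123, -0.335, 0.001]
force: [-1.3, 0.1, 6.5]
gripper_width: -0.2
grasp_force: 3.0
```

>>> play_rows(
  motion=[
    [[0, 0, 2], [0, 0, 0], 0],
    [[0, 0, 4], [0, 0, 0], 0],
    [[0, 0, 10], [0, 0, 0], 0],
    [[0, 0, 24], [0, 0, 0], 0],
    [[0, 0, 30], [0, 0, 0], 0],
    [[-10, -10, 30], [0, 0, 0.06], 0],
    [[-15, -15, 30], [0, 0, 0.1], 0],
    [[-20, -15, 0], [0, 0, 0.12], 0],
    [[-20, -15, 0], [0, 0, 0.12], 0],
    [[-10, -15, 0], [0, 0, 0.1], 0],
    [[0, -20, 0], [0, 0, 0.1], 0],
    [[0, 0, 0], [0, 0, 0], 0],
    [[0, 0, 0], [0, 0, 0], 0],
    [[0, 0, 0], [0, 0, 0], 0],
  ],
)

```text
time: 19.18
tcp_pos: [445.1, 339.3, 348.3]
orientation: [-2.886, -1.239, -0.001]
force: [-0.9, -0.1, -0.6]
gripper_width: 0.2
grasp_force: 0.0
```

```bash
python3 look.py w4
```

```text
{'time': np.float64(19.183), 'joints': array([-0.011,  0.157, -0.777,  1.463,  0.11 ,  1.566, -1.542]), 'dq': array([-0.018,  0.015, -0.006, -0.002, -0.001, -0.001,  0.006]), 'effort': array([ 6.0700e-01, -3.3076e+01, -3.0770e+00, -3.1843e+01,  7.6000e-02,
        4.0000e-02,  1.4000e-02]), 'tcp_pos': array([445.133, 339.35 , 348.252]), 'orientation': array([-2.886e+00, -1.239e+00, -1.000e-03]), 'force': array([-0.927, -0.112, -0.647]), 'moment': array([0.033, 0.08 , 0.029]), 'grasp_force': np.float64(0.0), 'gripper_width': np.float64(0.172)}
stopper_top [290. 145.] 0.59 [456. 395. 220.] 4976 [314. 110.]
bottle [327.  92.] 0.74 [511. 404. 220.] 7510 [328.  92.]
stand [290. 146.] 0.59 [420. 390.  12.] 5015 [314. 110.]
trigger_top [444. 286.] 0.7 [448.  43.  52.] 209 [446. 284.]
```

View pics/w4.png

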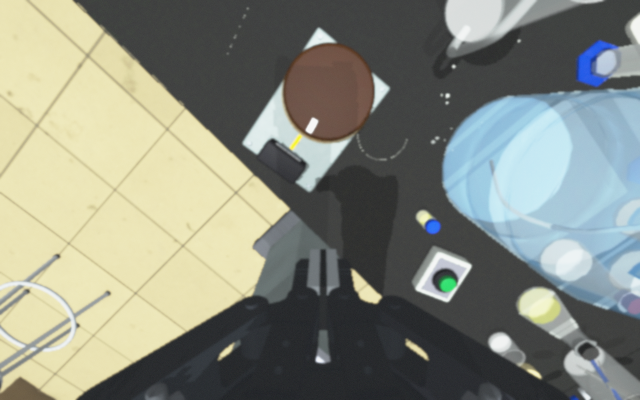

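Now the stopper (329,92), the tick (311,126) and the yellow line (295,144) are all clear in one view and nearly aligned.

```bash
python3 - <<'E'
from h import *
im=cv2.imread('pics/w4.png').astype(int);P=np.load('P.npy');m=imaging.camera_model('wrist')
ang=lambda a,b:np.degrees(np.arctan2(b[1]-a[1],b[0]-a[0]))
w=(im.min(2)>150);w[:112]=0;w[136:]=0;w[:,:303]=0;w[:,320:]=0
t=np.argwhere(w)[:,::-1].mean(0);T=at(m,P,t,220)
r=finder.silhouettes('bottle','wrist')[0]['pixels'];c=cv2.findContours(r.astype(np.uint8),0,1)[0];e=cv2.fitEllipse(cv2.convexHull(max(c,key=len)));print(e)
C=at(m,P,e[0],220);print('tick',t,T,'C',C,np.linalg.norm(T-C),ang(C,T))
# tick's own direction
q=np.argwhere(w)[:,::-1];W=np.array([at(m,P,p,220)[:2] for p in q]);u=np.linalg.svd(W-W.mean(0))[2][0];print('tick axis',np.degrees(np.arctan2(u[1],u[0])),len(q))
y=(im[:,:,0]<120)&(im[:,:,2]>180)&(im[:,:,1]>150);y[:130]=0;y[156:]=0;y[:,:285]=0;y[:,306:]=0
q=np.argwhere(y)[:,::-1];W=np.array([at(m,P,p,12)[:2] for p in q]);u=np.linalg.svd(W-W.mean(0))[2][0];print('yellow',W.mean(0),len(q),np.degrees(np.arctan2(u[1],u[0])),ang(C,W.mean(0)),ang((514,403),W.mean(0)))
a,b,d=[at(m,P,p,12) for p in [(319,28),(243,143),(310,192)]];print('plate',a,b,d,ang(b,a),ang(b,d)+90,np.linalg.norm(a-b),np.linalg.norm(d-b))
E
```

```text
((327.5751647949219, 92.44331359863281), (93.52873992919922, 102.0207748413086), 8.593043327331543)
tick [311.54918033 125.27868852] [482.17142736 393.24425968 220.        ] C [511.06386125 403.24479283 220.        ] 30.57422770322696 -160.90773695242004
tick axis -161.81300576414458 122
yellow [431.35638319 389.10771192] 44 -170.82770498823515 -169.9424939272887 -170.45786208705343
plate [568.62308981 477.80993464  12.        ] [369.73495803 445.12210391  12.        ] [390.25006144 313.82810198  12.        ] 9.333284947172222 8.880836194933806 201.55640213299463 132.88711152816475
```

>>> play_rows(
  motion=[
    [[0, 20, 0], [0, 0, -0.1], 0],
    [[10, 15, 0], [0, 0, -0.1], 0],
    [[20, 15, 0], [0, 0, -0.12], 0],
    [[20, 15, 0], [0, 0, -0.12], 0],
    [[15, 15, -30], [0, 0, -0.1], 0],
    [[9.5, 10, -30], [0, 0, -0.06], 0],
    [[0, 0, -28], [0, 0, 0], 0],
    [[0, 0, -22], [0, 0, 0], 0],
    [[0, 0, -12], [0, 0, 0], 0],
    [[0, 0, -5], [0, 0, 0], 0],
    [[0, 0, 0], [0, 0, 0], 0],
    [[0, 0, -0.5], [0, 0, 0], 0],
    [[0, 0, -0.5], [0, 0, 0], 0],
    [[0, 0, -0.5], [0, 0, 0], 0],
    [[0, 0, -0.5], [0, 0, 0], 0],
    [[0, 0, -0.5], [0, 0, 0], 0],
    [[0, 0, 0], [0, 0, 0], 0],
    [[0, 0, 0], [0, 0, 0], 0],
  ],
)

```text
time: 20.98
tcp_pos: [519.7, 429.1, 218.9]
orientation: [-3.124, -0.334, -0.001]
force: [0.2, 0.7, 1.8]
gripper_width: -0.0
grasp_force: 0.9
```

```bash
python3 arc.py 74 27.2 2 7
```

```text
[[0.91, -0.28, 0], [0, 0, -0.0349], 0], [[0.90, -0.31, 0], [0, 0, -0.0349], 0], [[0.89, -0.34, 0], [0, 0, -0.0349], 0], [[0.87, -0.37, 0], [0, 0, -0.0349], 0], [[0.86, -0.40, 0], [0, 0, -0.0349], 0], [[0.85, -0.43, 0], [0, 0, -0.0349], 0], [[0.83, -0.46, 0], [0, 0, -0.0349], 0],
```

>>> play_rows(
  motion=[
    [[0, 0, -0.3], [0, 0, 0], 0],
    [[0, 0, -0.3], [0, 0, 0], 0],
    [[0, 0, 0], [0, 0, 0], 0],
    [[0, 0, 0], [0, 0, 0], 0],
    [[0.91, -0.28, 0], [0, 0, -0.03], 0],
    [[0.9, -0.31, 0], [0, 0, -0.03], 0],
    [[0.89, -0.34, 0], [0, 0, -0.03], 0],
    [[0.87, -0.37, 0], [0, 0, -0.03], 0],
    [[0.86, -0.4, 0], [0, 0, -0.03], 0],
    [[0.85, -0.43, 0], [0, 0, -0.03], 0],
    [[0, 0, 0], [0, 0, 0], 0],
    [[0, 0, 0], [0, 0, 0], 0],
  ],
)

```text
time: 21.98
tcp_pos: [524.1, 427.6, 218.7]
orientation: [-3.14, -0.053, 0.0]
force: [-1.7, -0.0, 6.0]
gripper_width: 0.1
grasp_force: 2.7
```

>>> play_rows(
  motion=[
    [[0, 0, 2], [0, 0, 0], 0],
    [[0, 0, 4], [0, 0, 0], 0],
    [[0, 0, 10], [0, 0, 0], 0],
    [[0, 0, 24], [0, 0, 0], 0],
    [[0, 0, 30], [0, 0, 0], 0],
    [[-15, -10, 30], [0, 0, 0.1], 0],
    [[-15, -15, 30], [0, 0, 0.12], 0],
    [[-20, -15, 0], [0, 0, 0.12], 0],
    [[-20, -15, 0], [0, 0, 0.12], 0],
    [[-10, -15, 0], [0, 0, 0.12], 0],
    [[0, -20, 0], [0, 0, 0.12], 0],
    [[0, 0, 0], [0, 0, 0], 0],
    [[0, 0, 0], [0, 0, 0], 0],
    [[0, 0, 0], [0, 0, 0], 0],
  ],
)

```text
time: 23.15
tcp_pos: [444.9, 337.2, 348.2]
orientation: [-2.934, -1.122, -0.001]
force: [-0.3, -0.0, -0.6]
gripper_width: -0.2
grasp_force: 0.0
```

```bash
python3 look.py w5; python3 -c "
import cv2
cv2.imwrite('pics/w5c.png',cv2.resize(cv2.imread('pics/w5.png')[0:210,200:480],(800,600),interpolation=2))"
```

```text
{'time': np.float64(23.15), 'joints': array([-0.008,  0.153, -0.775,  1.466,  0.107,  1.565, -1.617]), 'dq': array([-0.018,  0.018, -0.004, -0.004, -0.002, -0.   ,  0.008]), 'effort': array([ 6.1100e-01, -3.2882e+01, -2.9790e+00, -3.1855e+01,  7.6000e-02,
        3.9000e-02,  1.7000e-02]), 'tcp_pos': array([444.924, 337.226, 348.188]), 'orientation': array([-2.934e+00, -1.122e+00, -1.000e-03]), 'force': array([-0.344, -0.006, -0.623]), 'moment': array([0.013, 0.009, 0.038]), 'grasp_force': np.float64(0.0), 'gripper_width': np.float64(-0.218)}
stopper_top [318.  89.] 0.95 [512. 403. 220.] 7673 [318.  91.]
bottle [316.  93.] 0.79 [509. 403. 220.] 7462 [319.  90.]
stand [289. 148.] 0.87 [421. 390.  12.] 5177 [308. 109.]
trigger_top [457. 273.] 0.55 [456.  44.  52.] 233 [457. 273.]
```

View pics/w5c.png

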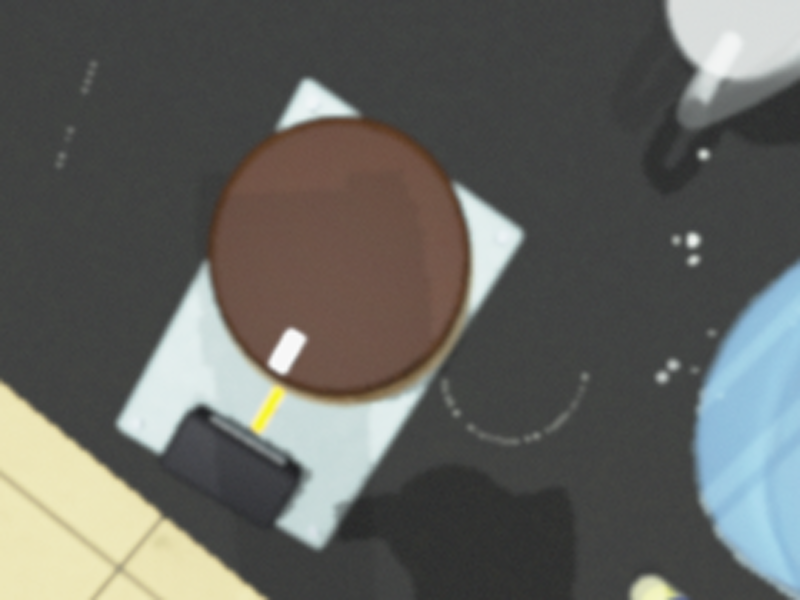

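The tick at crop (287,350) now lines up with the yellow line at (268,410). I'll check the angle in numbers.

```bash
python3 - <<'E'
from h import *
im=cv2.imread('pics/w5.png').astype(int);P=np.load('P.npy');m=imaging.camera_model('wrist')
w=(im.min(2)>150);w[:112]=0;w[135:]=0;w[:,:291]=0;w[:,310:]=0
n,l,st,ct=cv2.connectedComponentsWithStats(w.astype(np.uint8));k=1+st[1:,4].argmax();w=l==k
q=np.argwhere(w)[:,::-1];W=np.array([at(m,P,p,220)[:2] for p in q]);u=np.linalg.svd(W-W.mean(0))[2][0]
C=at(m,P,(200+341/800*280,257/600*210),220)[:2];v=W.mean(0)-C
print(st[k],W.mean(0),'axis',np.degrees(np.arctan2(u[1],u[0])),'C',C,np.linalg.norm(v),np.degrees(np.arctan2(v[1],v[0])))
c,d=model('wrist');b=finder.silhouettes('trigger_top','wrist')[0]
print('btn',at(m,P,b['point'],50))
g=(im[:,:,1]>im[:,:,2]+40)&(im[:,:,1]>im[:,:,0]+30);g[:220]=0;g[320:]=0;g[:,:420]=0;g[:,500:]=0
x=np.argwhere(g)[:,::-1];print(len(x),x.mean(0),x.min(0),x.max(0),at(m,P,x.mean(0),50))
E
```

```text
[294 115  13  16 126] [481.33242365 397.20974219] axis -171.12877549158515 C [512.57567931 402.16147186] 31.63322068590262 -170.99412488709225
btn [455.38804855  42.77638314  50.        ]
242 [457.26033058 273.65289256] [449 266] [466 282] [455.23782621  41.92108852  50.        ]
```

>>> play_rows(
  motion=[
    [[1, -20, 0], [0, 0, 0], 0],
    [[1, -35, 0], [0, 0, 0], 0],
    [[1, -38, 0], [0, 0, 0], 0],
    [[1, -38, 0], [0, 0, 0], 0],
    [[1, -38, 0], [0, 0, 0], 0],
    [[1, -38, 0], [0, 0, 0], 0],
    [[1, -38, 0], [0, 0, 0], 0],
    [[1, -30, 0], [0, 0, 0], 0],
    [[3, -22, -20], [0, 0, 0], 0],
    [[0, 0, -35], [0, 0, 0], 0],
    [[0, 0, -38], [0, 0, 0], 0],
    [[0, 0, -38], [0, 0, 0], 0],
    [[0, 0, -38], [0, 0, 0], 0],
    [[0, 0, -38], [0, 0, 0], 0],
    [[0, 0, -30], [0, 0, 0], 0],
    [[0, 0, -25], [0, 0, 0], 0],
    [[0, 0, -15], [0, 0, 0], 0],
    [[0, 0, 0], [0, 0, 0], 0],
    [[0, 0, 0], [0, 0, 0], 0],
    [[0, 0, 0], [0, 0, 0], 0],
  ],
)

```text
time: 25.12
tcp_pos: [456.8, 40.2, 71.9]
orientation: [2.932, 1.126, 0.003]
force: [-0.7, 0.4, 0.6]
gripper_width: 0.1
grasp_force: 0.0
```

>>> play_rows(
  motion=[
    [[0, 0, -3], [0, 0, 0], 0],
    [[0, 0, -3], [0, 0, 0], 0],
    [[0, 0, -2], [0, 0, 0], 0],
    [[0, 0, 0], [0, 0, 0], 0],
    [[0, 0, 0], [0, 0, 0], 0],
  ],
)

```text
time: 25.53
tcp_pos: [455.7, 39.8, 62.9]
orientation: [2.933, 1.126, 0.0]
force: [0.5, 0.3, -0.2]
gripper_width: -0.4
grasp_force: 0.0
```

>>> play_rows(
  motion=[
    [[0, 0, -3], [0, 0, 0], 0],
    [[0, 0, -3], [0, 0, 0], 0],
    [[0, 0, -2], [0, 0, 0], 0],
    [[0, 0, -2], [0, 0, 0], 0],
    [[0, 0, -2], [0, 0, 0], 0],
    [[0, 0, -1.5], [0, 0, 0], 0],
    [[0, 0, 0], [0, 0, 0], 0],
    [[0, 0, 0], [0, 0, 0], 0],
    [[0, 0, 0], [0, 0, 0], 0],
  ],
)

```text
time: 26.28
tcp_pos: [455.6, 39.9, 49.4]
orientation: [2.933, 1.126, -0.001]
force: [-1.6, -0.1, 3.5]
gripper_width: -0.3
grasp_force: 1.4
```

Button contact, about 2.6 mm down. I'll go on to the stop.

>>> play_rows(
  motion=[
    [[0, 0, -1], [0, 0, 0], 0],
    [[0, 0, -1], [0, 0, 0], 0],
    [[0, 0, -1], [0, 0, 0], 0],
    [[0, 0, -0.7], [0, 0, 0], 0],
    [[0, 0, -0.5], [0, 0, 0], 0],
    [[0, 0, 0], [0, 0, 0], 0],
    [[0, 0, 0], [0, 0, 0], 0],
    [[0, 0, 0], [0, 0, 0], 0],
  ],
)

```text
time: 26.95
tcp_pos: [455.7, 39.9, 46.0]
orientation: [2.933, 1.126, -0.001]
force: [-4.6, 0.4, 11.7]
gripper_width: 0.0
grasp_force: 6.0
```

>>> play_rows(
  motion=[
    [[0, 0, 3], [0, 0, 0], 0],
    [[0, 0, 6], [0, 0, 0], 0],
    [[0, 0, 15], [0, 0, 0], 0],
    [[0, 0, 30], [0, 0, 0], 0],
    [[0, 0, 35], [0, 0, 0], 0],
    [[0, 0, 35], [0, 0, 0], 0],
    [[0, 0, 35], [0, 0, 0], 0],
    [[0, 0, 35], [0, 0, 0], 0],
    [[0, 0, 0], [0, 0, 0], 0],
    [[0, 0, 0], [0, 0, 0], 0],
    [[0, 0, 0], [0, 0, 0], 0],
    [[0, 0, 0], [0, 0, 0], 0],
  ],
)

```text
time: 27.95
tcp_pos: [454.9, 39.7, 237.5]
orientation: [-2.932, -1.126, 0.004]
force: [-0.5, 0.3, -0.7]
gripper_width: -0.1
grasp_force: 0.0
```

```bash
python3 -c "
from h import *
print(readout.state()['force'],readout.state()['tcp_pos']); print(workorder.close_job())"
```

```text
[-0.48443309  0.28645762 -0.65029399] [454.86791465  39.72356234 237.52185322]
the job is handed in; nothing more can be done
None
```

The label now faces the reader to within about 1° by the tick; I pushed the green button to its stop, released it, and handed the job in at about 28 s, but the hand-in returned no verdict.

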